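Tighten a trailer hub castle nut to the next slot and pin it

ROBOT

A 7-joint arm with a two-finger parallel gripper is mounted at the origin on the work surface. World frame = base frame: x ahead of the robot, y to its left, z up, the work surface at z = 0. Lengths are in m, angles in rad, forces in N, time in s.
With the tool pointing down it reaches from about 0.425 to 0.95 m from the base axis. Payload 16.7 kg.
Tool frame: the origin (TCP) lies on the mounting face of the last link; the fingertips stand 199 mm ahead of it and the grasp point (between the pads) lies 180 mm ahead of it; z points along the fingers, y is the line along which they close (so a half turn about z gives the same grasp; the last joint's range is limited). The gripper opens to 94 mm and grips with 3 to 60 N. Pads are 16 mm wide; open, the fingers measure 119 mm over their backs; the gripper's body (75 mm by 177 mm) begins 78 mm behind the grasp point.
Start: joints at [-1.399, 0.426, 0.074, 1.606, -0.034, 1.111, -0.067], TCP at [0.213, 0.641, 0.405] pointing down, gripper open.
Joint ranges: [-2.85, 2.85], [-0.5, 2.14], [-1.23, 1.37], [0.21, 2.46], [-1.02, 4.16], [0.16, 2.05], [-2.73, 2.73]. Speed limits (rad/s): [1.89, 1.89, 2.39, 2.39, 3.01, 3.01, 3.01].

INTERFACE

Orientations are given as [roll, pitch, yaw] about the fixed x, y, z axes, in that order (R = Rz(yaw) Ry(pitch) Rx(roll)).
In Python, from rig import manip, optics gives the robot as it stands. The module is installed in compiled form; this text tells all that it offers.
- The arm moves only by the tool drive_tool, never from a script. Its argument "motion" is text: rows parted by semicolons, each of 5 numbers parted by spaces: the finger opening in mm, from 0 to 94, then the shift along the world's x, y, z in mm, then the turn about the world's z in degrees. A call has 1 to 12 rows; each row shifts and turns the commanded pose from where the row before left it; what a row does not reach is not made up. A row lasts 1/8 s, in which the tool goes at most 62.5 mm and 10.7 degrees, less where a joint would pass 70% of its speed; a pose out of reach is approached as far as the arm can. A call with a gripper value outside its range is refused whole. The fingers move at their own pace and stop on an object; "newtons" is the grip in N (left out, the last holds). Time passes only in rows, so rows that do not move let the fingers close. It gives the time, the measured TCP pose, the force, the opening and the grip force at its end, in the units of the state.
- manip.get_state(): the state, without advancing time (a new reading comes with each control period).
- optics.read_camera(name): name is "scene" or "top" or "wrist"; returns (picture, depth): 384x512x3 uint8, red, green, blue; 384x512 float32, m along the optical axis (not along the pixel's ray), 0 where there is no reading.
- optics.camera_info(name): a dict with "fx", "fy", "cx", "cy" (pixels), "world_from_camera" (4x4, takes a point from camera to world coordinates); the wrist camera has in their place "T_tool_cam" (4x4, takes a point from camera to tool coordinates, whose origin is the TCP and whose axes are the flange's). Camera axes: x right, y down, z forward; pixel columns grow to the right and rows downward; lengths in m; the calibration is good to about 2 mm. A picture is of the moment at which its call begins: read the wrist's pose just before it. camera_info takes no time and is no camera call.
- manip.hand_in(): hands the job in; it is judged then, once.
The state is a dict: "time_s": time; "q": joint angles; "dq": joint speeds; "joint_torque": joint torques, N m; "tcp_pos": TCP position; "tool_rot": TCP orientation; "contact_force": force on the tool from outside, world axes, zero at the start; "moment": the same for the moment, N m; "opening": opening from 0.0 (shut) to 1.0 (fully open); "grip_force": force on a finger pad.
Only numpy, scipy, OpenCV 4.12 (cv2) and the standard library are available. Lean on these libraries where they do the work, as an engineer would, in place of code of your own. Each camera call takes 0.05 s, during which the arm holds its last target. There are 200 camera calls.

TASK

Turn the steel castle nut on the blue trailer hub clockwise until its yellow pointer has passed the red tight mark, then only a little further, until the first of its slots lines up with the red-tabbed lock pin (stop there: do not go on to another slot). Let go of the nut and slide the lock pin by its red tab fully home through the slot into the axle; leave the other things on the step where they are.

Things in the scene. Friction and masses are not known exactly. Their poses are not given: they have to be found in the camera images.
- hub: Blue hub, 100 mm across, on a fixed dark 150 x 150 x 12 mm base plate. Origin: centre of the underside, on the vertical axis of nut and axle; z up. Its white round face with black ticks every 15 degrees is 60 mm above the ledge. It never moves during the work.
- nut_mid (a point): Middle of the steel castle nut, on the axis, 19 mm above the hub face; turns with the nut. z up, x along its yellow pointer. Hexagon 41 mm across flats, from 4 to 28 mm above the face; teeth above it to 38 mm (39 mm across). Flats face along x and every 60 degrees from it; the six 7 mm slots between the teeth lie over the middles of the flats, so at x and every 60 degrees too.
- nut_base (a point): Where the nut's axis meets the hub face. The nut's yellow base ring is 4 mm thick and 49 mm across, its pointer reaches 34 mm out: keep fingertips 6 mm or more above the hub face. Beside the nut there is free room out to 58 mm from the axis.
- axle_end (a point): Centre of the axle's end face, 42 mm above the hub face, 25 mm across, sticking out of the nut. x and the white line on it point along the cotter hole, x towards the lock pin. It does not turn.
- castle_nut (a joint): Clockwise angle of the nut seen from above (rad); it tightens as it grows, 0: pointer along the hub's x. 2.0: pointer at the red tight mark. Range 0 to 4.2, starts at 0.2 to 1.0. Stays where left; needs 0.13 N m when loose, rising to 0.22. The first slot after the mark is in line with the pin between 2.25 and 2.85; the next, 1.05 later, is too tight.
- tight_mark (a point): Centre of the red tight mark, a radial bar 13 x 6 mm painted on the hub face, 41.5 mm from the axis.
- pin_tab (a point): Centre of the red upright tab (10 mm along x, 16 mm along y, 32 mm tall) at the outer end of the brass lock pin, 96 mm above the ledge. x points level straight out from the axle, in line with pin and cotter hole; z up. It is 138 mm from the axis with the pin drawn back, 88 mm fully home. The pin, 4 mm thick, fits in if a slot is in line within about 5 degrees.
- guide_top (a point): Top centre of the aluminium guide block that the lock pin runs through: 60 to 70 mm from the axis, 22 mm wide, 102 mm above the ledge, fixed. The drawn-back pin's tip is 58 mm from the axis.
- lock_pin (a joint): How far the lock pin has been slid inward (m): 0 drawn back, 0.050 fully home against its stop. It takes about 2 N to slide and stays where it is left.
- crank_puller: Chrome crank puller lying on the ledge, about 90 x 80 x 22 mm, near the hub; a bystander. Origin: its underside.
- grease_tin: Green tin with steel lid, 68 mm across, 39 mm tall, near the hub; a bystander. Origin: its underside.
- tumbler: Glass tumbler of screws, 74 mm across, 85 mm tall; a bystander. Origin: its underside.
- bottle_cage: Red aluminium bottle cage lying on the ledge, 150 x 80 x 70 mm; a bystander. Origin: its underside.
- tire_levers: Bundle of three yellow plastic tire levers, 125 x 20 x 16 mm; a bystander. Origin: its underside.
- spanner: Steel spanner lying on the ledge, 200 mm long; a bystander. Origin: its underside.
Mind the look-alikes: they are no part of the job. What is shaped like the hub but green is not meant.

How it is judged:
By the outcome, as a careful person would: the job done as asked, in the order asked, and still so for the second after the job is handed in, with the robot touching nothing.
It also fails if it takes over 58 s, if anything falls off the work surface, if the arm or the gripper's body presses on something with over 40 N, if the wrist force passes 120 N, or if a joint passes its speed limit or range.

## Working session

There is one attempt and no reset: what is moved stays moved. The work goes in short steps, Python scripts to look and compute and a tool call to move; the robot and the scene stay as the last step left them, time stands still between calls to the robot, and variables do not carry over. Pictures are saved under pics/ and viewed, at most 10 in all, crops included, and the job is handed in when it is done.

Besides the shell and the picture viewer there is one more tool, called as name(argument=value, ...) on one line, values as JSON. drive_tool: Moves the arm, as the interface text tells. Its arguments: {"type":"object","properties":{"motion":{"type":"string"},"newtons":{"type":"number"}},"required":["motion"]}

```bash
mkdir -p pics; cat > h.py <<'E'
import numpy as np,cv2
from rig import manip,optics
def shot(n,f):
    s=manip.get_state(); p,d=optics.read_camera(n); cv2.imwrite('pics/'+f+'.png',p[:,:,::-1]); np.savez('pics/'+f+'.npz',p=p,d=d,tcp=s['tcp_pos'],rot=s['tool_rot']); return p,d
def crop(f,u0,v0,u1,v1,k,o):
    im=cv2.imread('pics/'+f+'.png')[v0:v1,u0:u1]; cv2.imwrite('pics/'+o+'.png',cv2.resize(im,None,fx=k,fy=k,interpolation=cv2.INTER_CUBIC))
def ray(n,u,v,z):
    "intersect pixel ray with plane z (fixed cam)"
    c=optics.camera_info(n);T=np.array(c['world_from_camera'])
    r=T[:3,:3]@[(u-c['cx'])/c['fx'],(v-c['cy'])/c['fy'],1]; t=T[:3,3]; return t+r*(z-t[2])/r[2]
def pt(n,u,v,d):
    c=optics.camera_info(n);T=np.array(c['world_from_camera']);z=d[v,u]
    return T[:3,:3]@np.array([(u-c['cx'])/c['fx']*z,(v-c['cy'])/c['fy']*z,z])+T[:3,3]
E
python3 - <<'E'
from h import *
a,_=shot('top','t0'); b,_=shot('scene','s0')
s=manip.get_state(); print(s['time_s'],s['tcp_pos'],s['tool_rot'],s['opening'])
print(optics.camera_info('top'))
cv2.imwrite('pics/both.png',cv2.resize(np.vstack([a,b])[:,:,::-1],None,fx=.78,fy=.78))
E
```

```text
0.1 [0.21281138 0.64041015 0.40403418] [-3.14041948e+00  8.26698871e-05  2.82072016e+00] 0.9982706347611863
{'fx': 411.52048457601467, 'fy': 411.52048457601467, 'cx': 256.0972431453419, 'cy': 195.26816417269853, 'world_from_camera': array([[-0.03988314, -0.97836794,  0.20299139,  0.2809012 ],
       [-0.99920241,  0.03945188, -0.00617204, -0.02264048],
       [-0.00196986, -0.20307564, -0.97916107,  1.09437559],
       [ 0.        ,  0.        ,  0.        ,  1.        ]])}
```

View pics/t0.png

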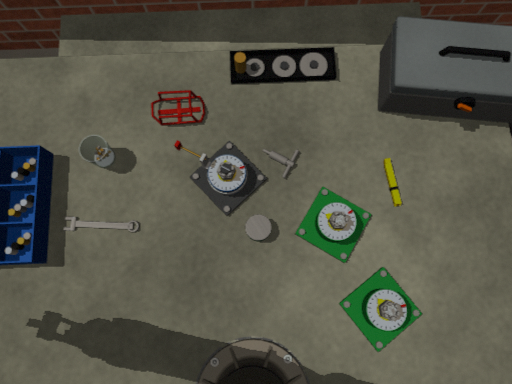

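View pics/s0.png

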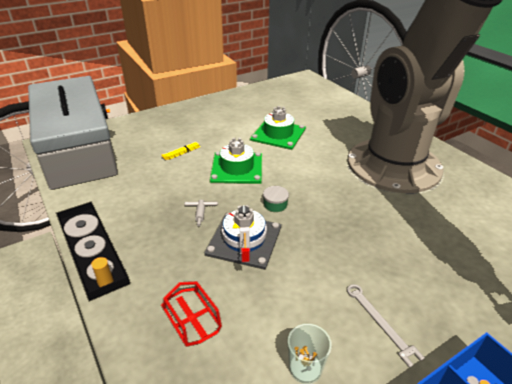

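Three hubs could be taken for the target. In the top picture they are a blue one on a dark plate at (228,173), with a red tab at (179,145), and green ones at (338,220) and (387,310). I choose the blue one and will check it in a close crop.

```bash
python3 - <<'E'
from h import *
crop('t0',165,128,285,218,6.6,'c0')
d=np.load('pics/t0.npz')['d']
for u,v in [(228,173),(243,183),(179,145),(203,157),(229,147),(258,228),(282,160)]: print(u,v,pt('top',u,v,d).round(4))
E
```

```text
228 173 [0.5471 0.039  0.098 ]
243 183 [0.5312 0.0036 0.0508]
179 145 [0.6232 0.1601 0.1048]
203 157 [0.5897 0.1003 0.1032]
229 147 [0.643  0.0395 0.0148]
258 228 [ 0.4131 -0.0307  0.042 ]
282 160 [ 0.5974 -0.1033  0.0235]
```

View pics/c0.png

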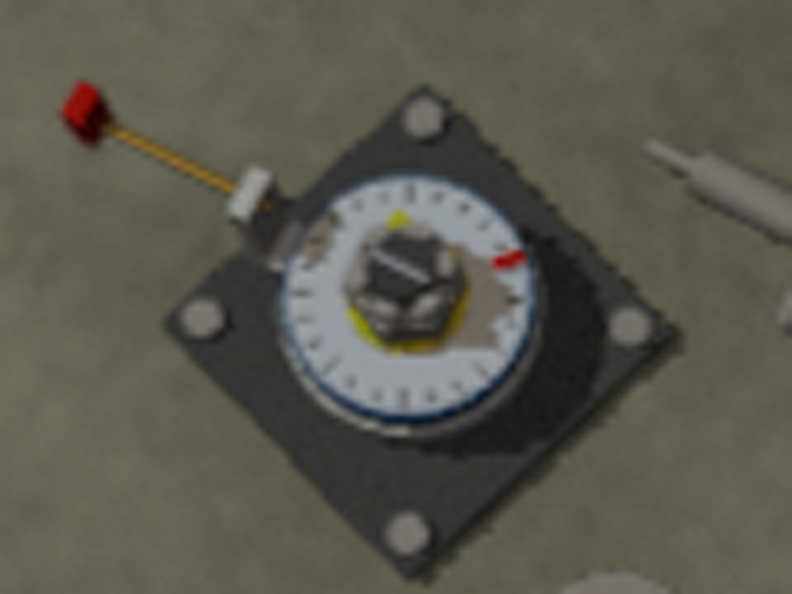

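The crop shows the blue-rimmed hub on its dark plate. The face centre is at crop (410,298), the axle end at (403,268), the pointer tip at (400,216), the red mark at (510,260) and the red tab at (84,112).

```bash
python3 - <<'E'
from h import *
R=lambda u,v,z: ray('top',165+(u+.5)/6.6-.5,128+(v+.5)/6.6-.5,z)
c1=R(410,298,.06);c2=R(403,268,.102);c3=np.mean([R(*p,.014) for p in[(424,118),(203,318),(407,533),(630,326)]],0)
print(c1,c2,c3); c=(c1+c2+c3)/3
m=R(510,260,.06);t=R(84,105,.112);p=R(400,216,.064);g=R(250,193,.102)
for n,x in zip('mark tab ptr guide'.split(),(m,t,p,g)):
    w=x-c; print(n,x.round(4),np.hypot(*w[:2]).round(4),np.degrees(np.arctan2(w[1],w[0])).round(1))
print(np.degrees(manip.get_state()['tool_rot']))
print(optics.camera_info('wrist'))
E
```

```text
[0.55815034 0.04474328 0.06      ] [0.55872343 0.0443564  0.102     ] [0.56017415 0.0455321  0.014     ]
mark [0.572  0.0049 0.06  ] 0.042 -71.9
tab [0.6248 0.1631 0.112 ] 0.1353 60.9
ptr [0.5906 0.0476 0.064 ] 0.0317 4.9
guide [0.5906 0.1018 0.102 ] 0.0651 61.0
[-1.79932782e+02  4.73663562e-03  1.61615360e+02]
{'fx': 317.226542799593, 'fy': 317.226542799593, 'cx': 256.15903687005846, 'cy': 187.13801842351873, 'T_tool_cam': array([[ 3.72478674e-04, -9.73298025e-01, -2.29544800e-01,
         6.70333268e-02],
       [ 9.99999878e-01,  4.37098757e-04, -2.30668387e-04,
         7.16284900e-05],
       [ 3.24842833e-04, -2.29544686e-01,  9.73298069e-01,
         2.06990647e-02],
       [ 0.00000000e+00,  0.00000000e+00,  0.00000000e+00,
         1.00000000e+00]])}
```

drive_tool(motion="70 28 -49 0 -0.5;70 28 -49 0 -0.5;70 28 -49 0 -0.5;70 28 -49 0 -0.5;70 28 -49 0 -0.5;70 28 -49 0 -0.5;70 28 -49 0 -0.5;70 28 -49 0 -0.5;70 28 -49 0 -0.5;70 28 -49 0 -0.5;70 28 -49 0 -0.5;70 38 -56 0 -1")

```text
time_s: 1.6
tcp_pos: [0.5564, 0.0484, 0.4047]
tool_rot: [3.141, -0.0, 2.708]
contact_force: [0.1, 0.4, 0.4]
opening: 0.738
grip_force: 0.0
```

drive_tool(motion="70 0 0 0 0;70 0 0 0 0")

```text
time_s: 1.85
tcp_pos: [0.5557, 0.05, 0.4043]
tool_rot: [-3.141, -0.001, 2.707]
contact_force: [-0.9, 0.1, 0.3]
opening: 0.744
grip_force: 0.0
```

```bash
python3 - <<'E'
from h import *
shot('wrist','w0'); s=manip.get_state(); print(s['time_s'],s['q'].round(2) if hasattr(s['q'],'round') else s['q'],s['tcp_pos'],np.degrees(s['tool_rot']))
c=cv2.imread('pics/w0.png'); cv2.imwrite('pics/w0b.png',cv2.resize(c,(800,600),interpolation=cv2.INTER_CUBIC))
E
```

```text
1.9 [-0.59  0.25  0.46  1.89 -0.13  1.03  1.06] [0.55555876 0.05071325 0.4043505 ] [-1.79989575e+02 -4.75116028e-02  1.55178916e+02]
```

View pics/w0b.png

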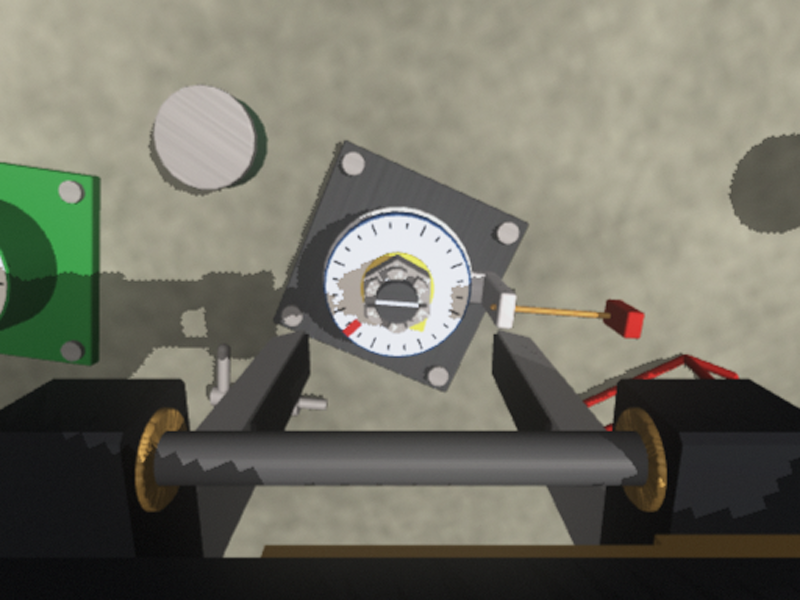

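The wrist view shows the nut between the fingers. The hub face is at (398,282), the axle end at (397,303), the pointer tip at (421,328), the red mark at (351,328) and the tab at (622,319).

```bash
cat >> h.py <<'E'
from scipy.spatial.transform import Rotation as Ro
def wray(f,u,v,z):
    q=np.load('pics/'+f+'.npz'); c=optics.camera_info('wrist'); T=np.array(c['T_tool_cam'])
    Rw=Ro.from_euler('xyz',q['rot']).as_matrix()
    o=q['tcp']+Rw@T[:3,3]; r=Rw@T[:3,:3]@[(u-c['cx'])/c['fx'],(v-c['cy'])/c['fy'],1]
    return o+r*(z-o[2])/r[2]
E
python3 - <<'E'
from h import *
k=1.5625
W=lambda u,v,z: wray('w0',u/k,v/k,z)
c1=W(398,282,.06);c2=W(397,303.5,.102);c3=np.mean([W(*p,.014) for p in[(353,163),(508,233),(438,376),(292,316)]],0)
print(c1,c2,c3);c=(c1+c2)/2
for n,x in dict(mark=W(351,328,.06),ptr=W(421,328,.064),tab=W(625,303,.112),guide=W(506,309,.102),l1=W(375,302,.102),l2=W(419,304,.102)).items():
    w=x-c; print(n,x.round(4),np.hypot(*w[:2]).round(4),np.degrees(np.arctan2(w[1],w[0])).round(1))
crop('w0',215,120,295,240,7,'w0c') if 0 else cv2.imwrite('pics/w0c.png',cv2.resize(cv2.imread('pics/w0.png')[125:235,200:345],None,fx=5.4,fy=5.4,interpolation=cv2.INTER_CUBIC))
E
```

```text
[0.55669209 0.04760107 0.06      ] [0.56011909 0.04560524 0.102     ] [0.5605099  0.04534562 0.014     ]
mark [0.5723 0.005  0.06  ] 0.0439 -71.5
ptr [0.5912 0.0487 0.064 ] 0.0328 3.6
tab [0.6117 0.1639 0.112 ] 0.1288 65.5
guide [0.5901 0.1024 0.102 ] 0.0641 60.4
l1 [0.5539 0.0343 0.102 ] 0.0131 -110.2
l2 [0.5658 0.0572 0.102 ] 0.0129 55.0
```

View pics/w0c.png

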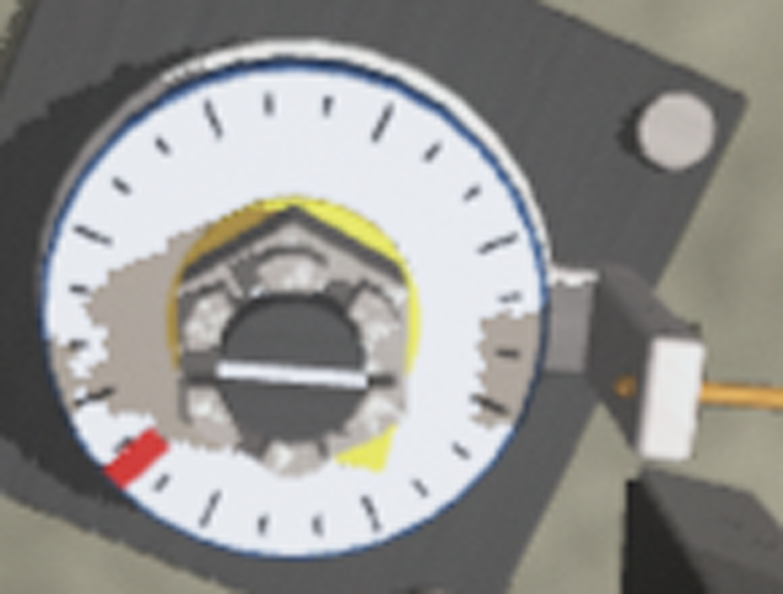

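drive_tool(motion="70 4 -5 0 0;70 0 0 -40 0;70 0 0 -40 0;70 0 0 -30 0;70 0 0 -16 0;70 0 0 0 0;70 0 0 0 0")

```text
time_s: 2.78
tcp_pos: [0.5604, 0.0449, 0.2797]
tool_rot: [3.141, 0.001, 2.708]
contact_force: [0.6, -0.4, 0.6]
opening: 0.744
grip_force: 0.0
```

drive_tool(motion="70 0 0 -6 0;70 0 0 -5 0;70 0 0 0 0;50 0 0 0 0;38 0 0 0 0;38 0 0 0 0;38 0 0 0 0;38 0 0 0 0", newtons=50)

```text
time_s: 3.78
tcp_pos: [0.5601, 0.0451, 0.2678]
tool_rot: [3.141, 0.0, 2.708]
contact_force: [1.2, 3.0, 1.6]
opening: 0.432
grip_force: 50.0
```

drive_tool(motion="36 0 0 0 -3;36 0 0 0 -6;36 0 0 0 -6;36 0 0 0 -6;36 0 0 0 -6;36 0 0 0 -6;36 0 0 0 -6;36 0 0 0 -6;36 0 0 0 -6;36 0 0 0 -6;36 0 0 0 -3;36 0 0 0 0")

```text
time_s: 5.28
tcp_pos: [0.5603, 0.0454, 0.2678]
tool_rot: [3.141, -0.0, 1.66]
contact_force: [3.6, 4.2, -1.5]
opening: 0.431
grip_force: 50.0
```

drive_tool(motion="36 0 0 0 -3;36 0 0 0 -6;36 0 0 0 -6;36 0 0 0 -6;36 0 0 0 -6;36 0 0 0 -6;36 0 0 0 -6;36 0 0 0 -6;36 0 0 0 -6;36 0 0 0 -6;36 0 0 0 -3;36 0 0 0 0")

```text
time_s: 6.78
tcp_pos: [0.5606, 0.0452, 0.2678]
tool_rot: [3.141, -0.001, 0.613]
contact_force: [6.6, 3.1, -3.5]
opening: 0.433
grip_force: 50.0
```

```bash
python3 - <<'E'
from h import *
shot('wrist','w1'); s=manip.get_state(); print(np.degrees(s['tool_rot']))
cv2.imwrite('pics/w1c.png',cv2.resize(cv2.imread('pics/w1.png')[150:300,150:360],None,fx=3.8,fy=3.8,interpolation=cv2.INTER_CUBIC))
E
```

```text
[ 1.79947985e+02 -8.07602722e-02  3.51518188e+01]
```

View pics/w1c.png

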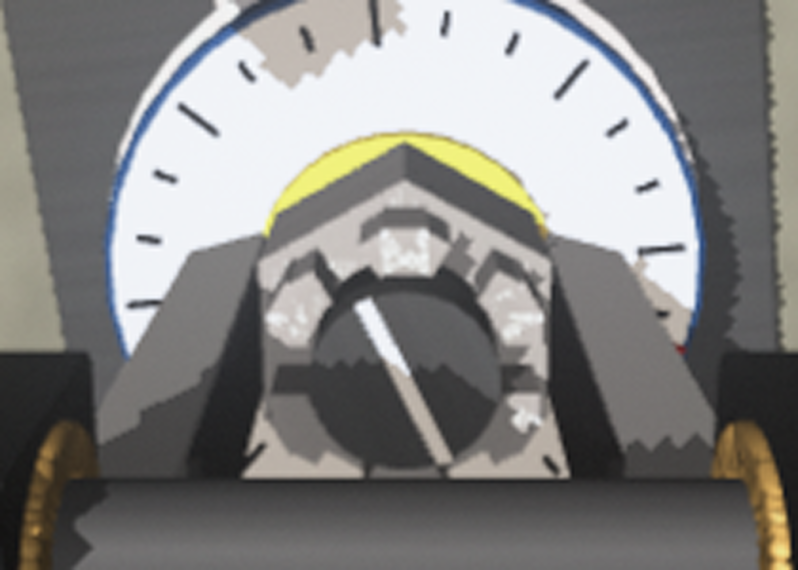

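The nut is turning with the gripper. The axle line runs from crop (362,300) to (443,465), a few degrees short of the slot. I'll compute the remaining turn.

```bash
python3 - <<'E'
from h import *
W=lambda u,v,z: wray('w1',150+(u+.5)/3.8-.5,150+(v+.5)/3.8-.5,z)
a,b=W(362,300,.102),W(443,465,.102);w=a-b;print('line',np.degrees(np.arctan2(w[1],w[0])),(a+b)/2, np.hypot(*w[:2]))
a,b=W(522,377,.098),W(292,378,.098);w=a-b;print('slot',np.degrees(np.arctan2(w[1],w[0])))
p=np.load('pics/w0.npz')
V=lambda u,v,z: wray('w0',200+(u+.5)/5.4-.5,125+(v+.5)/5.4-.5,z)
a,b=V(367,378,.102),V(217,369,.102);w=a-b;print('line0',np.degrees(np.arctan2(w[1],w[0])))
a,b=V(675,398,.102),V(292,373.5,.102);w=a-b;print('guide0',np.degrees(np.arctan2(w[1],w[0])))
a,b=V(388,380,.098),V(195,380,.098);w=a-b;print('slot0',np.degrees(np.arctan2(w[1],w[0])))
E
```

```text
line 59.60478300052432 [0.55971793 0.04551156 0.102     ] 0.025373483828047914
slot -54.618464721592595
line0 61.587004008455956
guide0 61.35314126310396
slot0 65.13225168864341
```

drive_tool(motion="36 0 0 0 -2;36 0 0 0 -2;36 0 0 0 0;36 0 0 0 0;70 0 0 0 0;70 0 0 0 0;70 0 0 0 0;70 0 0 0 0;70 0 0 40 0;70 0 0 50 0;70 0 0 40 0;70 0 0 0 0")

```text
time_s: 8.32
tcp_pos: [0.5605, 0.0446, 0.4]
tool_rot: [3.141, -0.004, 0.543]
contact_force: [-0.9, 0.5, -1.1]
opening: 0.743
grip_force: 0.0
```

```bash
python3 - <<'E'
from h import *
shot('wrist','w2'); s=manip.get_state(); print(np.degrees(s['tool_rot']),s['tcp_pos'])
cv2.imwrite('pics/w2c.png',cv2.resize(cv2.imread('pics/w2.png')[60:235,150:340],None,fx=3.4,fy=3.4,interpolation=cv2.INTER_CUBIC))
E
```

```text
[-1.79987236e+02 -1.08798593e-01  3.11484915e+01] [0.560061   0.0449434  0.39833818]
```

View pics/w2c.png

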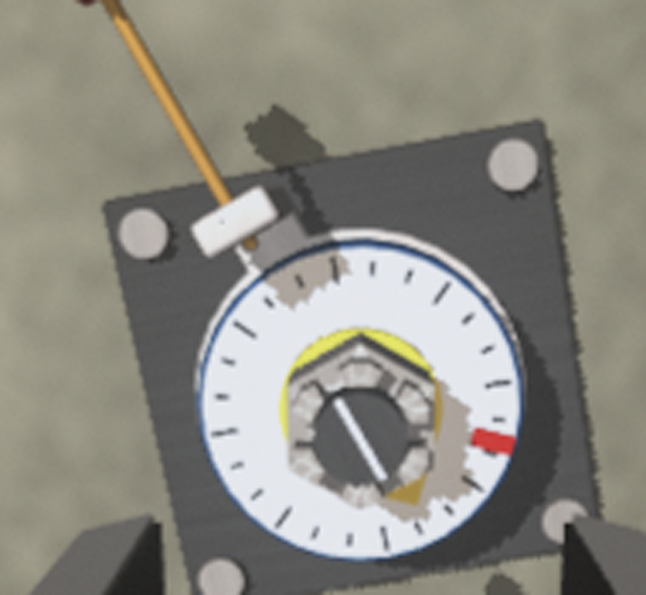

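The slot, the axle line from (338,402) to (382,478) and the pin are in line. The pointer at (408,492) has passed the red mark at (492,440). Next I go over the tab.

drive_tool(motion="50 16 30 0 7.5;50 17 30 0 7.5;50 16 30 0 7.5;50 17 31 0 7.5;50 0 0 0 0;50 0 0 0 0")

```text
time_s: 9.12
tcp_pos: [0.6256, 0.165, 0.3966]
tool_rot: [-3.141, 0.001, 1.065]
contact_force: [0.5, -0.6, 0.5]
opening: 0.531
grip_force: 0.0
```

```bash
python3 - <<'E'
from h import *
shot('wrist','w3'); s=manip.get_state(); print(np.degrees(s['tool_rot']),s['tcp_pos'],s['time_s'])
cv2.imwrite('pics/w3c.png',cv2.resize(cv2.imread('pics/w3.png')[50:300,130:380],None,fx=2.4,fy=2.4,interpolation=cv2.INTER_CUBIC))
E
```

```text
[-1.79962469e+02  6.42389906e-02  6.09764133e+01] [0.62559083 0.16468345 0.39693968] 9.175
```

View pics/w3c.png

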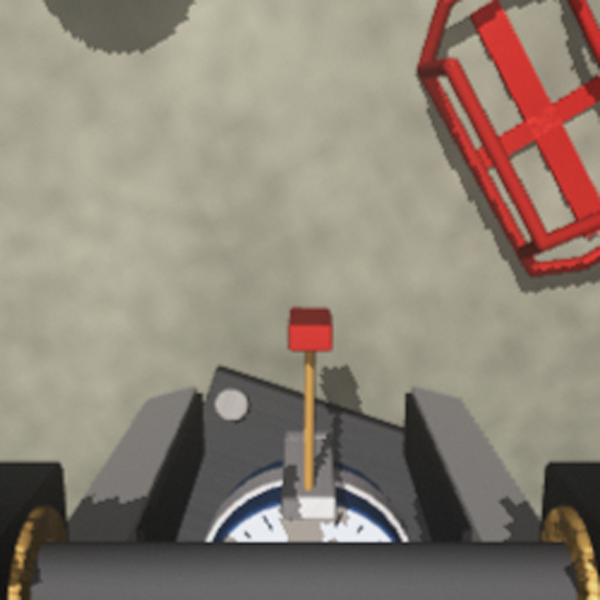

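The tab's top face is centred at crop (311,336), nearly between the fingers. The cage's nearest corner at (530,270) is clear.

```bash
python3 - <<'E'
from h import *
a=wray('w3',130+311.5/2.4-.5,50+336.5/2.4-.5,.112); q=np.load('pics/w3.npz')
d=a-q['tcp'];c=np.array([.5597,.0452]);w=a[:2]-c
print(a,d*1000,np.hypot(*w),np.degrees(np.arctan2(w[1],w[0])))
E
```

```text
[0.62751917 0.16513626 0.112     ] [ 1.89546446e+00  1.40463569e-01 -2.84639604e+02] 0.13778296484730018 60.51357283863347
```

drive_tool(motion="50 2 0 -30 0;50 0 0 -35 0;50 0 0 -30 0;50 0 0 -15 0;50 0 0 -6 0;50 0 0 0 0;30 0 0 0 0;12 0 0 0 0;12 0 0 0 0;12 0 0 0 0;12 0 0 0 0", newtons=15)

```text
time_s: 10.55
tcp_pos: [0.6282, 0.1657, 0.2819]
tool_rot: [3.141, -0.0, 1.066]
contact_force: [2.9, -1.7, -0.0]
opening: 0.169
grip_force: 15.0
```

drive_tool(motion="12 -2 -3.6 0 0;12 -2 -3.6 0 0;12 -2 -3.6 0 0;12 -2 -3.6 0 0;12 -2 -3.6 0 0;12 -2 -3.6 0 0;12 -2 -3.6 0 0;12 -2 -3.6 0 0;12 -2 -3.6 0 0;12 -2 -3.6 0 0;12 0 0 0 0")

```text
time_s: 11.92
tcp_pos: [0.6078, 0.1292, 0.2818]
tool_rot: [-3.142, 0.0, 1.066]
contact_force: [3.2, -3.2, 3.0]
opening: 0.164
grip_force: 15.0
```

drive_tool(motion="12 -1.3 -2.4 0 0;12 -1.3 -2.4 0 0;12 -0.8 -1.4 0 0;12 -0.7 -1.3 0 0;12 -0.5 -0.9 0 0;12 0 0 0 0;12 0 0 0 0")

```text
time_s: 12.8
tcp_pos: [0.604, 0.1228, 0.2819]
tool_rot: [3.141, -0.002, 1.068]
contact_force: [10.5, 6.0, -1.5]
opening: 0.173
grip_force: 15.0
```

drive_tool(motion="12 -0.7 -1.3 0 0;12 -0.7 -1.3 0 0;12 0 0 0 0;12 0 0 0 0", newtons=25)

```text
time_s: 13.3
tcp_pos: [0.6034, 0.1222, 0.2821]
tool_rot: [3.14, -0.005, 1.07]
contact_force: [19.0, 16.3, -5.8]
opening: 0.171
grip_force: 25.0
```

drive_tool(motion="12 0.7 1.3 0 0;45 0 0 0 0;45 0 0 0 0;45 0 0 0 0;45 0 0 0 0;45 0 0 30 0;45 0 0 45 0;45 0 0 45 0;45 20 36 0 0;45 20 36 0 0;45 0 0 0 0")

```text
time_s: 14.68
tcp_pos: [0.6432, 0.1954, 0.4009]
tool_rot: [-3.141, 0.0, 1.071]
contact_force: [-0.6, -0.7, -0.3]
opening: 0.479
grip_force: 0.0
```

```bash
python3 - <<'E'
from h import *
s=manip.get_state(); print(s['tcp_pos'],s['contact_force'],s['time_s'])
shot('top','t1')
a=cv2.resize(cv2.imread('pics/t1.png')[128:218,165:285],None,fx=4.5,fy=4.5,interpolation=cv2.INTER_CUBIC)
shot('scene','s1'); b=cv2.imread('pics/s1.png')[190:280,195:295]
b=cv2.resize(b,None,fx=2.5,fy=2.5,interpolation=cv2.INTER_CUBIC)
o=np.zeros((600,a.shape[1]+b.shape[1],3),np.uint8); o[:a.shape[0],:a.shape[1]]=a; o[:b.shape[0],a.shape[1]:]=b; cv2.imwrite('pics/end.png',o)
E
```

```text
[0.64315621 0.19543626 0.40086556] [-0.61385731 -0.66736129 -0.33353056] 14.675
```

View pics/end.png

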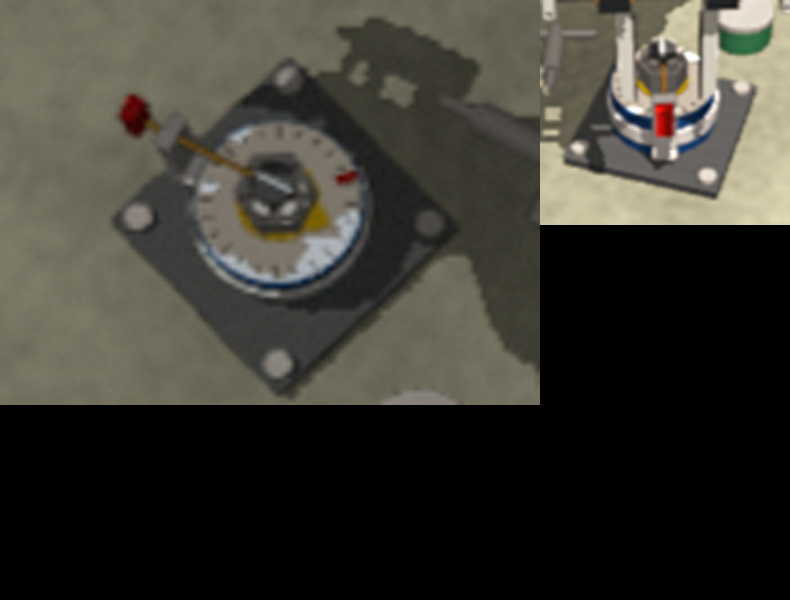

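The pin now runs through the slot into the axle. The tab has moved to crop (135,108), and the pointer at (318,218) is past the red mark. I'll check the tab's distance from the axis and hand in.

```bash
python3 - <<'E'
from h import *
c=np.array([.5597,.0452]); a=ray('top',165+135/4.5,128+108/4.5,.112); r=np.hypot(*(a[:2]-c)); print(r)
if r<.094: print(manip.hand_in())
E
```

```text
0.08443624531277544
the job is handed in; nothing more can be done
None
```

The job is handed in at about 15 s of the 58 s allowed: the nut was turned clockwise past the red mark to the first slot in line with the pin, and the lock pin was pushed by its red tab against its stop; no verdict came back.

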